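# Lay the paint tools out on the drip rack

### The job

Pick up the stirring paddle and the filling knife from the bench and lay them across the two bars of the drip rack, beside the paddle that already rests there and pointing the same way: flat on both bars, square across them, blades over the drip pan, not touching one another. Set them down, do not drop them, and leave the resting paddle and the other things on the bench where they are.

Things in the scene. Friction and masses are not known exactly. Their poses are not given: they have to be found in the camera images.
- rack: (All sizes in mm.) Fixed drip rack: two level steel bars along y at x = -55 and +55, each 290 long, 10 wide, tops 45 above the bench, on thin end feet at y = +-148, open between them down to the bench. A shallow dark drip pan, 286 long, 18 high, lies on the +x side only (x 65 to 180). Origin: on the bench, midway between the bars and along them; x points square across the bars to the pan, z up
- paddle: Stirring paddle loose on the bench, 200 mm long, about 100 g. Wooden handle 26 wide, 22 thick (x -100 to +10), aluminium shank 14 wide, 8 thick, perforated blade 50 x 50 x 5 (x +50 to +100). Underside all flat. Origin: on the underside, midway along; x points to the blade end, z up. Balances near x = +10
- paddle_blade (a point): Middle of the paddle's blade, 75 from the paddle's origin along its x
- knife: Filling knife loose on the bench, 180 mm long, about 90 g. Wooden handle 26 wide, 22 thick (x -90 to 0), flat aluminium blade 4 to 6 thick (x 0 to +90) widening in steps from 24 to 66. Underside all flat. Origin: on the underside, midway along; x points to the blade end, z up. Balances near x = +10
- knife_blade (a point): Middle of the knife's widest part, 65 from the knife's origin along its x
- rest_paddle: Like the first paddle, already lying loose across the bars, 70 to 90 from the rack's middle on its +y side, blade over the pan. Wooden handle 26 wide, 22 thick (x -100 to +10), aluminium shank 14 wide, 8 thick, perforated blade 50 x 50 x 5 (x +50 to +100). Underside all flat. Origin: on the underside, midway along; x points to the blade end, z up. Balances near x = +10
- rest_paddle_blade (a point): Middle of the blade of the second paddle, 75 from its origin along its x
- pot: Bystander (sizes in mm): beige lidded pot, 80 across, 85 high, loose; origin under its centre
- tin: Bystander (sizes in mm): plain steel can, 90 across, 90 high, loose; origin under its centre
- spanner: Bystander (sizes in mm): steel spanner 150 long lying on the bench, loose; origin under its middle
- can_lid: Bystander (sizes in mm): beige can lid, flat disc 90 across, 10 thick, loose; origin under its centre
- cup: Bystander (sizes in mm): white plastic cup, 72 across, 60 high, loose; origin under its centre
Not all that is in view belongs to the job. Leave any green or purple look-alike of the paddle alone.

How it is judged (in metres and radians):
At the end, for the whole second after the job is handed in: All three tools lie at rest, flat on both bars (underside 40 to 50 mm up, tilt under 0.08 rad), within 0.21 rad of square across them, middle of each blade 55 to 125 mm from the rack's middle on the pan side, each within 135 mm of the bars' middle, none touching another (x of paddle_blade in the frame of rack between 0.055 and 0.125 m and y of paddle in the frame of rack between -0.135 and 0.135 m and z of paddle in the frame of rack between 0.04 and 0.05 m and angle between each of paddle, knife, rest_paddle's own z axis and vertical below 0.08 rad and angle between the x axis of each of paddle, knife, rest_paddle and the x axis of rack, either way round below 0.21 rad and linear speed of each of paddle, knife, rest_paddle below 0.02 m/s and x of knife_blade in the frame of rack between 0.055 and 0.125 m and y of knife in the frame of rack between -0.135 and 0.135 m and z of knife in the frame of rack between 0.04 and 0.05 m and x of rest_paddle_blade in the frame of rack between 0.055 and 0.125 m and y of rest_paddle in the frame of rack between -0.135 and 0.135 m and z of rest_paddle in the frame of rack between 0.04 and 0.05 m and contact force between paddle and knife below 0.05 N and contact force between each of paddle, knife and rest_paddle below 0.05 N).
It fails at once if the paddle falls freely or is thrown (faster than 0.7 m/s without the fingers on it, a drop of about 25 mm) (linear speed of paddle above 0.7 m/s and contact force between the fingers and paddle below 0.05 N).
It fails at once if the knife falls freely or is thrown (faster than 0.7 m/s without the fingers on it, a drop of about 25 mm) (linear speed of knife above 0.7 m/s and contact force between the fingers and knife below 0.05 N).
It fails at once if the resting paddle is moved more than 25 mm (distance of rest_paddle from where it was at the start of the episode above 0.025 m).
It fails at once if another thing on the bench (pot, tin, spanner, can lid, cup) is moved more than 30 mm (distance of any of pot, tin, spanner, can_lid, cup from where it was at the start of the episode above 0.03 m).
It also fails if it takes over 64 s, if anything falls off the work surface, if the arm or the gripper's body presses on something with over 40 N, if the wrist force passes 120 N, or if a joint passes its speed limit or range.

### The arm

A 7-joint arm with a two-finger parallel gripper is mounted at the origin on the work surface. World frame = base frame: x ahead of the robot, y to its left, z up, the work surface at z = 0. Lengths are in mm, angles in degrees, forces in N, time in s.
With the tool pointing down it reaches from about 425 to 950 mm from the base axis. Payload 16.7 kg.
Tool frame: the origin (TCP) lies on the centre line of the jaws, within the pads' length; the fingertips stand 19 mm ahead of it and the grasp point (between the pads) is the TCP; z points along the fingers, y is the line along which they close (so a half turn about z gives the same grasp; the last joint's range is limited). The gripper opens to 94 mm and grips with 3 to 60 N. Pads are 16 mm wide; open, the fingers measure 119 mm over their backs; the gripper's body (75 mm by 177 mm) begins 78 mm behind the grasp point.
Start: joints at [-82.477, 24.414, 4.234, 92.017, -1.954, 63.644, -3.845], TCP at [187.064, 648.522, 203.367] pointing down, gripper open.
Joint ranges: [-163.25, 163.25], [-28.42, 122.38], [-70.27, 78.77], [12.13, 141.07], [-58.53, 238.53], [9.26, 117.41], [-156.51, 156.51]. Speed limits (degrees/s): [108.29, 108.29, 136.94, 136.94, 172.46, 172.46, 172.46].

### API

Orientations are given as a 3x3 rotation matrix whose columns are the frame's x, y, z axes.
In Python, from rig import monitor, grab_frame, hand_in gives the robot as it stands. The module is installed in compiled form; this text tells all that it offers.
- The arm moves only by the tool servo_tool, never from a script. Its argument "deltas" is a list of rows, each a list of 7 numbers: the shift along the tool's x, y, z in m, then the turn, a rotation vector about the tool's x, y, z in degrees, then the opening, from 0 (shut) to 1 (fully open). A call has exactly 8 rows; each row shifts and turns the commanded pose from where the row before left it, along the tool's axes as they then stand; what a row does not reach is not made up. A row lasts 1/8 s, in which the tool goes at most 62.5 mm and 10.7 degrees, less where a joint would pass 70% of its speed; a pose out of reach is approached as far as the arm can. A call is refused whole if a number of a shift passes 0.0625 or a number of a turn 10.7, either way. A call with a gripper value outside its range is refused whole. The fingers move at their own pace and stop on an object; "force" is the grip in N (left out, the last holds). Time passes only in rows, so rows that do not move let the fingers close, or fill a call up. It gives the time, the measured TCP pose, the force, the opening and the grip force at its end, in the units of the state.
- monitor.get_obs(): the state, without advancing time (a new reading comes with each control period).
- grab_frame(name): name is "scene" or "side" or "wrist"; returns a dict with "pixels" (480x640x3 uint8, blue, green, red), "fx", "fy", "cx", "cy" (pixels), "k1" (the pictures are not rectified: a ray, as slopes to the right and down, at radius r is drawn at 1 + k1 r^2 times it, then the intrinsics apply), "cam_to_world" (4x4, takes a point from camera to world coordinates); the wrist camera has in their place "mount" (4x4, takes a point from camera to tool coordinates, whose origin is the TCP and whose axes are the flange's). Camera axes: x right, y down, z forward; pixel columns grow to the right and rows downward; lengths in mm; the calibration is good to about 2 mm. A picture is of the moment at which its call begins: read the wrist's pose just before it. There is no depth.
- hand_in(): hands the job in; it is judged then, once.
The state is a dict: "t": time; "qpos": joint angles; "qvel": joint speeds; "joint_efforts": joint torques, N m; "eef_pos": TCP position; "ee_rot": TCP orientation; "contact_force": force on the tool from outside, world axes, zero at the start; "ft_torque": the same for the moment, N m; "gripper_width": finger opening in mm; "grip_force": force on a finger pad.
Only numpy, scipy, OpenCV 4.12 (cv2) and the standard library are available. Lean on these libraries where they do the work, as an engineer would, in place of code of your own. Each camera call takes 0.05 s, during which the arm holds its last target. There are 200 camera calls.

## Working session

There is one attempt and no reset: what is moved stays moved. The work goes in short steps, Python scripts to look and compute and a tool call to move; the robot and the scene stay as the last step left them, time stands still between calls to the robot, and variables do not carry over. Pictures are saved under pics/ and viewed, at most 10 in all, crops included, and the job is handed in when it is done.

Besides the shell and the picture viewer there is one more tool, called by a JSON object that holds its "fn" and its "kwargs", one argument or row to a line. servo_tool: Moves the arm, as the interface text tells. Its arguments: {"type":"object","properties":{"deltas":{"type":"array"},"force":{"type":"number"}},"required":["deltas"]}

```bash
mkdir -p pics; cat > h.py <<'E'
import numpy as np, cv2, json
from rig import monitor, grab_frame
def save(n):
    o=monitor.get_obs(); f=grab_frame(n)
    if n=="wrist":
        T=np.eye(4);T[:3,:3]=np.array(o["ee_rot"]).reshape(3,3);T[:3,3]=o["eef_pos"];f["cam_to_world"]=T@np.array(f["mount"])
    return f
def px2w(f,uv,z):
    uv=np.array(uv,float).reshape(-1,1,2)
    K=np.array([[f["fx"],0,f["cx"]],[0,f["fy"],f["cy"]],[0,0,1]])
    n=cv2.undistortPoints(uv,K,np.array([f["k1"],0,0,0.])).reshape(-1,2)
    # model: drawn = ray*(1+k1 r^2)
    T=np.array(f["cam_to_world"]);d=np.c_[n,np.ones(len(n))]@T[:3,:3].T;c=T[:3,3]
    return c+d*((z-c[2])/d[:,2])[:,None]
E
python3 - <<'E'
from h import *
o=monitor.get_obs();print(o["t"],o["eef_pos"],np.round(o["ee_rot"],3),o["gripper_width"])
for n in("scene","side"):
    f=save(n);cv2.imwrite(f"pics/{n}0.png",f["pixels"]);np.save(f"{n}0.npy",f,allow_pickle=True);print(n,f["fx"],f["k1"],np.round(f["cam_to_world"],2))
E
```

```text
0.0 [186.9695293  648.12548193 202.6634774 ] [[-0.961  0.277 -0.   ]
 [ 0.277  0.961 -0.001]
 [-0.    -0.001 -1.   ]] 93.7197397756376
scene 442.74529057098687 -0.07026246565768164 [[-7.3000e-01  5.6000e-01 -3.9000e-01  8.8269e+02]
 [ 6.8000e-01  6.0000e-01 -4.2000e-01  3.4898e+02]
 [ 0.0000e+00 -5.7000e-01 -8.2000e-01  8.3984e+02]
 [ 0.0000e+00  0.0000e+00  0.0000e+00  1.0000e+00]]
side 555.4605514587321 -0.15179313407810915 [[ 7.6000e-01 -4.5000e-01  4.6000e-01 -6.7460e+01]
 [-6.4000e-01 -5.2000e-01  5.6000e-01 -7.5831e+02]
 [-1.0000e-02 -7.2000e-01 -6.9000e-01  9.3713e+02]
 [ 0.0000e+00  0.0000e+00  0.0000e+00  1.0000e+00]]
```

View pics/scene0.png

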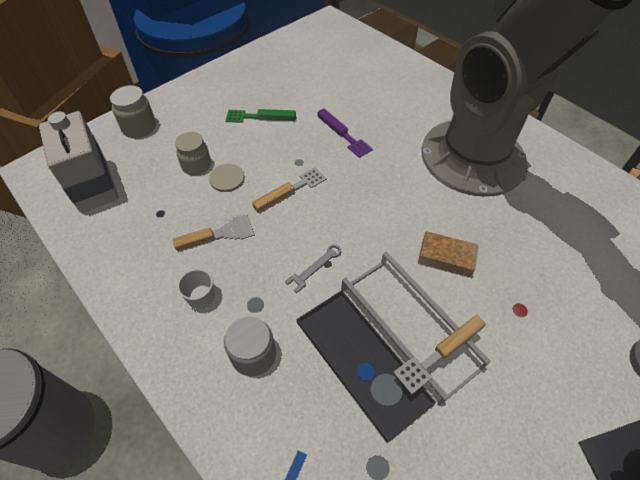

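View pics/side0.png

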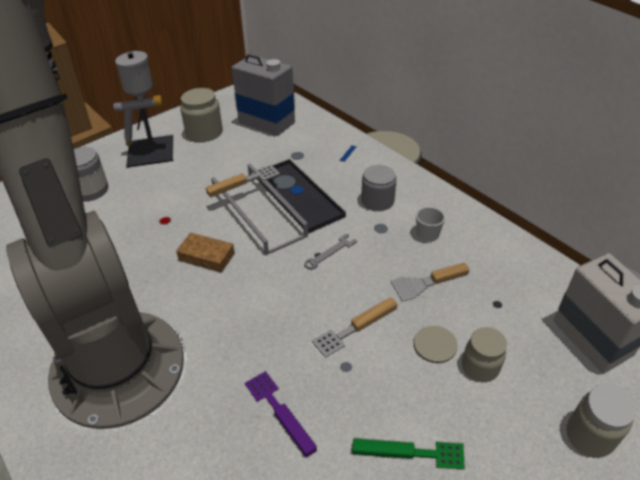

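The scene view shows these candidates:
- Loose wooden paddle: handle (273,197), blade (314,177).
- Filling knife: handle (193,239), blade (236,229).
- Rest paddle on the rack: handle (461,336).
- Look-alikes: green (260,115) and purple (345,133).

The wooden-handled paddle on the bench and the knife fit the description. I'll confirm them in one enlarged crop that also takes in the rack.

```bash
python3 - <<'E'
from h import *
P=cv2.imread("pics/scene0.png")
cv2.imwrite("pics/crop1.png",cv2.resize(P[150:450,170:500],None,fx=2,fy=2,interpolation=cv2.INTER_CUBIC))
for n in("scene","side"):
    f=np.load(f"{n}0.npy",allow_pickle=True).item();h=cv2.cvtColor(f["pixels"],cv2.COLOR_BGR2HSV)
    m=cv2.inRange(h,(8,110,110),(22,255,255))
    c,_=cv2.findContours(m,cv2.RETR_EXTERNAL,cv2.CHAIN_APPROX_NONE)
    for k in c:
        if cv2.contourArea(k)<150: continue
        mm=cv2.moments(k);u=[mm["m10"]/mm["m00"],mm["m01"]/mm["m00"]]
        for z in (14,59):
            w=px2w(f,k.reshape(-1,2),z)[:,:2].astype(np.float32);r=cv2.minAreaRect(w)
            b=cv2.boxPoints(r);e=max((b[1]-b[0],b[2]-b[1]),key=np.linalg.norm)
            print(n,np.round(u),cv2.contourArea(k),z,np.round(px2w(f,[u],z)[0,:2]),"rect",np.round(r[0]),np.round(r[1]),np.round(np.degrees(np.arctan2(e[1],e[0])),1))
E
```

```text
scene [459. 336.] 584.5 14 [447. 287.] rect [443. 288.] [ 26. 114.] -6.7
scene [459. 336.] 584.5 59 [471. 290.] rect [467. 291.] [ 24. 108.] -6.7
scene [446. 250.] 1084.5 14 [304. 140.] rect [298. 144.] [ 70. 119.] -61.4
scene [446. 250.] 1084.5 59 [335. 151.] rect [330. 155.] [ 66. 112.] -61.4
scene [192. 237.] 281.5 14 [ 703. -278.] rect [ 702. -277.] [24. 88.] -21.5
scene [192. 237.] 281.5 59 [ 712. -243.] rect [ 712. -243.] [23. 83.] -21.5
scene [273. 195.] 286.5 14 [ 487. -250.] rect [ 486. -250.] [ 24. 108.] -5.3
scene [273. 195.] 286.5 59 [ 509. -217.] rect [ 508. -217.] [ 23. 102.] -5.3
scene [ 22. 117.] 239.5 14 [ 840. -996.] rect [ 825. -987.] [104. 198.] -34.4
scene [ 22. 117.] 239.5 59 [ 843. -922.] rect [ 828. -915.] [ 98. 187.] -34.4
side [374. 312.] 359.5 14 [ 489. -244.] rect [ 490. -244.] [ 23. 106.] -4.9
side [374. 312.] 359.5 59 [ 462. -269.] rect [ 463. -269.] [ 22. 100.] -4.9
side [450. 271.] 219.5 14 [ 705. -271.] rect [ 706. -271.] [23. 85.] -20.5
side [450. 271.] 219.5 59 [ 667. -295.] rect [ 669. -295.] [22. 81.] -20.5
side [205. 248.] 842.5 14 [320. 167.] rect [319. 168.] [ 67. 118.] -60.8
side [205. 248.] 842.5 59 [301. 122.] rect [300. 123.] [ 64. 112.] -60.8
side [225. 183.] 177.5 14 [496. 350.] rect [497. 351.] [ 27. 110.] -6.7
side [225. 183.] 177.5 59 [469. 296.] rect [470. 297.] [ 26. 105.] -6.7
side [ 93. 125.] 293.5 14 [338. 920.] rect [313. 968.] [125. 199.] -89.4
side [ 93. 125.] 293.5 59 [318. 839.] rect [295. 884.] [118. 189.] -89.4
```

View pics/crop1.png

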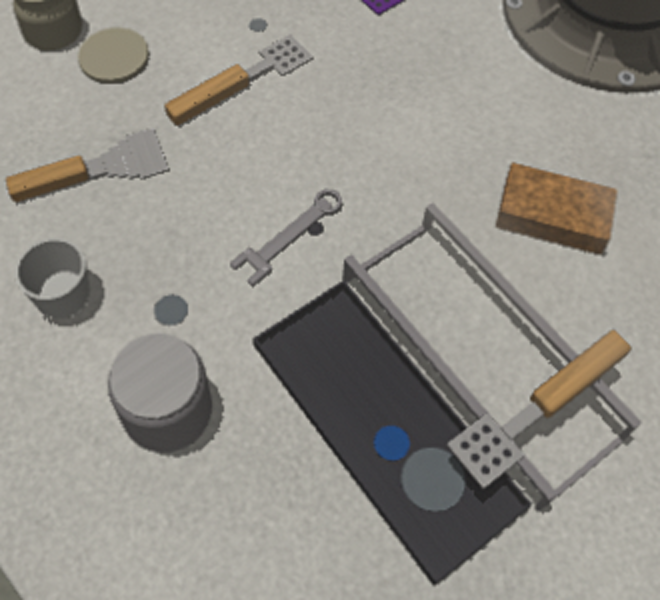

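The crop confirms the paddle (perforated blade, wooden handle) and the knife (stepped blade). It also shows the bar ends clearly. In full-image pixels they are about (345,281)-(442,398) for the +x bar and (386,256)-(487,361) for the -x bar.

```bash
python3 - <<'E'
from h import *
f=np.load("scene0.npy",allow_pickle=True).item()
w=px2w(f,[[345,281],[442.5,398.5],[386,256],[487.5,361]],45)[:,:2]
print(np.round(w))
print("len",np.linalg.norm(w[1]-w[0]),np.linalg.norm(w[3]-w[2]),"sep",np.linalg.norm(w[0]-w[2]),np.linalg.norm(w[1]-w[3]))
c=w.mean(0);y=(w[1]-w[0])+(w[3]-w[2]);y/=np.linalg.norm(y);x=np.array([y[1],-y[0]])
print("rack",c,"yaw",np.degrees(np.arctan2(x[1],x[0])))
for n,h,a in(("rest",(468,294),-6.7),):
    d=np.array([np.cos(np.radians(a)),np.sin(np.radians(a))]);o=np.array(h)+45*d-c;print(n,o@x,o@y)
print("paddle target",c+15*x-3*y,"knife",c+15*x-85*y)
for n,z,pts in(("scene",3,[[314,177],[236,229],[318,268],[250,347],[197,290]]),): print(np.round(px2w(f,pts,z)[:,:2]))
E
```

```text
[[540.  54.]
 [581. 342.]
 [432.  70.]
 [465. 357.]]
len 291.36477558122436 289.1229343123715 sep 108.44378859772196 116.60442518588508
rack [504.32670957 205.62365065] yaw -7.267088187198436
rest -2.2162617155307496 83.51668776658687
paddle target [518.82673411 200.75032649] knife [508.45415853 119.40901057]
[[ 366. -233.]
 [ 611. -235.]
 [ 542.  -26.]
 [ 765.   17.]
 [ 770. -161.]]
```

{"fn": "servo_tool", "kwargs": {
  "deltas": [
    [-0.052,-0.031,0,0,0,0,1],
    [-0.052,-0.031,0,0,0,0,1],
    [-0.052,-0.031,0,0,0,0,1],
    [-0.052,-0.031,0,0,0,0,1],
    [-0.052,-0.031,0,0,0,0,1],
    [-0.052,-0.031,0,0,0,0,1],
    [-0.052,-0.031,0,0,0,0,1],
    [-0.052,-0.031,0,0,0,0,1]
  ]
}}

```text
t: 1.1
eef_pos: [519.0, 293.3, 203.3]
ee_rot: [[-0.961, 0.277, -0.0], [0.277, 0.961, -0.0], [0.0, -0.0, -1.0]]
contact_force: [0.3, 0.6, -0.2]
gripper_width: 94.2
grip_force: 0.0
```

{"fn": "servo_tool", "kwargs": {
  "deltas": [
    [-0.052,-0.031,0,0,0,0,1],
    [-0.003,-0.056,0,0,0,0,1],
    [-0.003,-0.056,0,0,0,0,1],
    [-0.003,-0.056,0,0,0,0,1],
    [-0.003,-0.056,0,0,0,0,1],
    [-0.003,-0.056,0,0,0,0,1],
    [-0.003,-0.056,0,0,0,0,1],
    [-0.003,-0.056,0,0,0,0,1]
  ]
}}

```text
t: 2.1
eef_pos: [470.1, -133.3, 203.4]
ee_rot: [[-0.961, 0.277, 0.0], [0.277, 0.961, 0.0], [-0.0, 0.0, -1.0]]
contact_force: [1.1, 0.0, 0.3]
gripper_width: 93.9
grip_force: 0.0
```

{"fn": "servo_tool", "kwargs": {
  "deltas": [
    [-0.003,-0.056,0,0,0,0,1],
    [-0.003,-0.056,0,0,0,0,1],
    [0,0,0,0,0,10.6,0.7],
    [0,0,0,0,0,10.6,0.7],
    [0,0,0,0,0,10.6,0.7],
    [0,0,0,0,0,10.6,0.7],
    [0,0,0,0,0,10.6,0.7],
    [0,0,0,0,0,10.6,0.7]
  ]
}}

```text
t: 3.1
eef_pos: [445.5, -240.9, 203.2]
ee_rot: [[-0.173, 0.985, -0.0], [0.985, 0.173, 0.0], [0.0, -0.0, -1.0]]
contact_force: [-0.6, -0.0, -0.3]
gripper_width: 65.9
grip_force: 0.0
```

{"fn": "servo_tool", "kwargs": {
  "deltas": [
    [0,0,0,0,0,10.6,0.7],
    [0,0,0,0,0,10.6,0.7],
    [0,0,0,0,0,10.6,0.7],
    [0,0,0,0,0,10.6,0.7],
    [0,0,0,0,0,10.6,0.7],
    [0,0,0,0,0,10.6,0.7],
    [0,0,0,0,0,10.6,0.7],
    [0,0,0,0,0,10.6,0.7]
  ]
}}

```text
t: 4.1
eef_pos: [445.5, -240.9, 203.3]
ee_rot: [[0.965, 0.262, -0.0], [0.262, -0.965, 0.0], [-0.0, -0.0, -1.0]]
contact_force: [0.4, 0.2, 0.3]
gripper_width: 65.6
grip_force: 0.0
```

{"fn": "servo_tool", "kwargs": {
  "deltas": [
    [0,0,0,0,0,10.4,0.7],
    [0,0,0,0,0,10.4,0.7],
    [0,0,0,0,0,0,0.7],
    [0,0,0,0,0,0,0.7],
    [0,0,0,0,0,0,0.7],
    [0,0,0,0,0,0,0.7],
    [0,0,0,0,0,0,0.7],
    [0,0,0,0,0,0,0.7]
  ]
}}

```text
t: 5.1
eef_pos: [445.6, -241.0, 203.4]
ee_rot: [[0.996, -0.092, 0.0], [-0.092, -0.996, 0.0], [0.0, -0.0, -1.0]]
contact_force: [-0.0, -0.5, 0.4]
gripper_width: 65.4
grip_force: 0.0
```

```bash
cat > w.py <<'E'
from h import *
import sys
zp=float(sys.argv[2]) if len(sys.argv)>2 else 18
f=save("wrist");o=monitor.get_obs();cv2.imwrite(f"pics/{sys.argv[1]}.png",f["pixels"])
print("t",o["t"],"q7",np.round(o["qpos"],0),"pos",np.round(o["eef_pos"],1),"yaw",np.degrees(np.arctan2(o["ee_rot"][1][0],o["ee_rot"][0][0])),o["gripper_width"])
h=cv2.cvtColor(f["pixels"],cv2.COLOR_BGR2HSV);m=cv2.inRange(h,(8,100,90),(22,255,255))
for k in cv2.findContours(m,cv2.RETR_EXTERNAL,cv2.CHAIN_APPROX_NONE)[0]:
    if cv2.contourArea(k)<400: continue
    w=px2w(f,k.reshape(-1,2),zp)[:,:2].astype(np.float32);r=cv2.minAreaRect(w);b=cv2.boxPoints(r);e=max((b[1]-b[0],b[2]-b[1]),key=np.linalg.norm)
    print(cv2.boundingRect(k),np.round(r[0],1),np.round(r[1],1),np.degrees(np.arctan2(e[1],e[0])))
E
python3 w.py w1
```

```text
t 5.15 q7 [-33.  15.  64. 116. -16.  59. -56.] pos [ 445.6 -241.   203.4] yaw -5.281072018644445 66.00944007265099
(309, 120, 25, 96) [ 495. -246.] [24.5 97.6] -5.679335
```

View pics/w1.png

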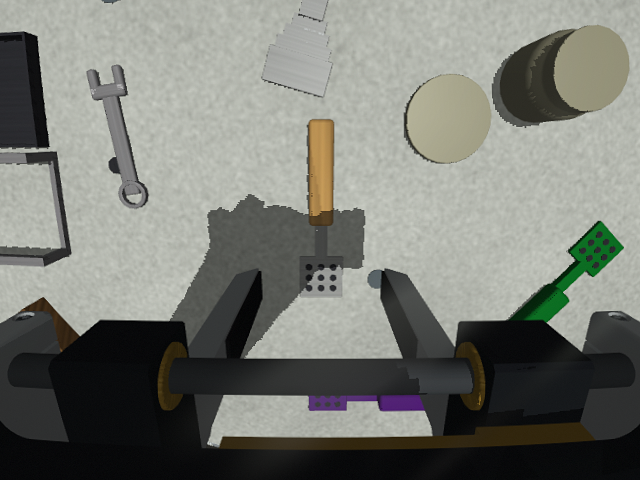

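The wrist view shows the handle in line with the jaws (handle 320,170, blade 321,277), so I'll go down and grip.

{"fn": "servo_tool", "kwargs": {
  "deltas": [
    [0.003,0,0.05,0,0,0.3,0.6],
    [0,0,0.05,0,0,0,0.6],
    [0,0,0.04,0,0,0,0.6],
    [0,0,0.025,0,0,0,0.6],
    [0,0,0.015,0,0,0,0.6],
    [0,0,0,0,0,0,0.6],
    [0,0,0,0,0,0,0],
    [0,0,0,0,0,0,0]
  ],
  "force": 25
}}

```text
t: 6.15
eef_pos: [449.3, -241.3, 24.2]
ee_rot: [[0.995, -0.097, 0.001], [-0.097, -0.995, -0.0], [0.001, 0.0, -1.0]]
contact_force: [-0.3, 0.8, 0.2]
gripper_width: 39.5
grip_force: 0.0
```

{"fn": "servo_tool", "kwargs": {
  "deltas": [
    [0,0,0,0,0,0,0],
    [0,0,0,0,0,0,0],
    [0,0,0,0,0,0,0],
    [0,0,0,0,0,0,0],
    [0,0,-0.005,0,0,0,0],
    [0,0,-0.01,0,0,0,0],
    [0,0,-0.02,0,0,0,0],
    [0,0,-0.03,0,0,0,0]
  ]
}}

```text
t: 7.15
eef_pos: [448.2, -241.3, 89.3]
ee_rot: [[0.995, -0.098, -0.001], [-0.098, -0.995, 0.0], [-0.001, 0.0, -1.0]]
contact_force: [0.4, 0.7, 0.3]
gripper_width: 0.7
grip_force: 0.0
```

```bash
python3 - <<'E'
from h import *
f=save("side");cv2.imwrite("pics/side1.png",cv2.resize(f["pixels"][200:400,250:520],None,fx=2.9,fy=2.9))
h=cv2.cvtColor(f["pixels"],cv2.COLOR_BGR2HSV);m=cv2.inRange(h,(8,110,110),(22,255,255))
for k in cv2.findContours(m,cv2.RETR_EXTERNAL,cv2.CHAIN_APPROX_NONE)[0]:
    if cv2.contourArea(k)<60: continue
    w=px2w(f,k.reshape(-1,2),14)[:,:2].astype(np.float32);r=cv2.minAreaRect(w);print(cv2.boundingRect(k),np.round(r[0]),np.round(r[1]))
E
```

```text
(363, 299, 33, 24) [ 502. -246.] [25. 82.]
(432, 264, 36, 16) [ 704. -273.] [25. 86.]
(178, 234, 54, 29) [319. 166.] [ 69. 120.]
(207, 175, 38, 19) [497. 349.] [ 31. 112.]
(0, 151, 38, 24) [ 71. 885.] [ 60. 131.]
(0, 23, 51, 42) [ 395. 1923.] [470. 242.]
```

View pics/side1.png

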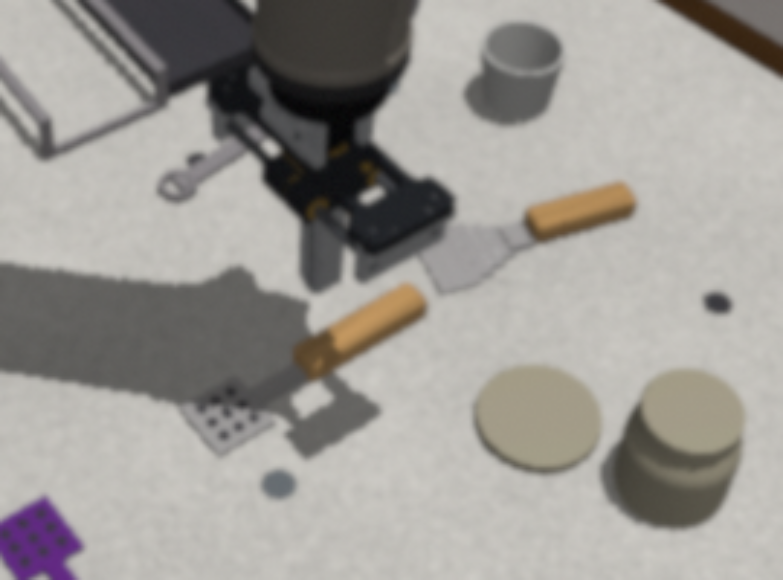

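The paddle has not moved, and the jaws came up empty. I'll check the gripper state before trying again.

```bash
python3 - <<'E'
from h import *
o=monitor.get_obs();print({k:np.round(v,2) for k,v in o.items() if k in("t","eef_pos","gripper_width","grip_force","contact_force","qpos")})
f=save("wrist");cv2.imwrite("pics/w2.png",f["pixels"])
T=np.linalg.inv(np.array(f["mount"]))
print(np.round(np.array(f["mount"]),2))
for z in(0,19,60):
    p=T@[0,0,z,1];print(z,f["fx"]*p[0]/p[2]+f["cx"],f["fy"]*p[1]/p[2]+f["cy"])
E
```

```text
{'t': np.float64(7.2), 'qpos': array([-21.61,  25.41,  53.78, 121.07, -28.43,  46.76, -46.02]), 'eef_pos': array([ 449.5 , -242.46,   92.46]), 'contact_force': array([ 2.15, -3.51,  4.13]), 'grip_force': np.float64(0.0), 'gripper_width': np.float64(0.31)}
[[   0.     -0.97   -0.26   76.27]
 [   1.      0.     -0.      1.05]
 [   0.     -0.26    0.97 -181.61]
 [   0.      0.      0.      1.  ]]
0 319.42805895220056 283.4099981765096
19 319.60802205473806 271.2718143210417
60 319.90750454973323 251.0722648884694
```

View pics/w2.png

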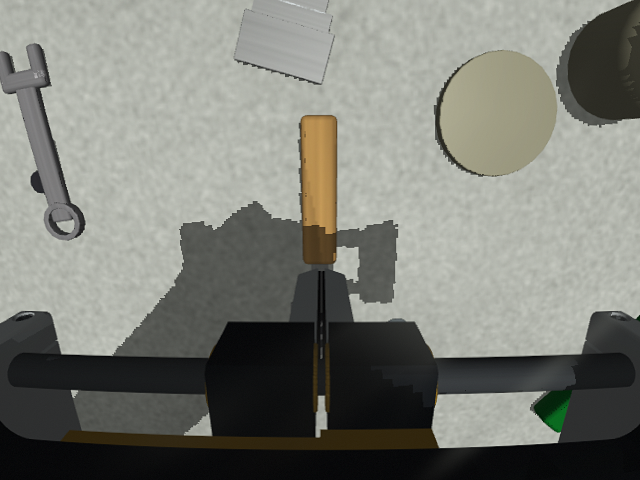

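The jaws are empty and well aligned, with the handle end at about (320,262) and the fingertips at about (320,270). I'll go down again, a little lower, and check the grip before lifting.

{"fn": "servo_tool", "kwargs": {
  "deltas": [
    [0,0,0,0,0,0,0.6],
    [0,0,0,0,0,0,0.6],
    [0,0,0,0,0,0,0.6],
    [0,0,0,0,0,0,0.6],
    [0,0,0.03,0,0,0,0.6],
    [0,0,0.025,0,0,0,0.6],
    [0,0,0.013,0,0,0,0.6],
    [0,0,0.0,0,0,0,0.6]
  ],
  "force": 40
}}

```text
t: 8.25
eef_pos: [448.1, -241.4, 20.0]
ee_rot: [[0.995, -0.098, -0.001], [-0.098, -0.995, 0.0], [-0.001, 0.0, -1.0]]
contact_force: [-0.2, -0.8, 1.2]
gripper_width: 56.3
grip_force: 0.0
```

{"fn": "servo_tool", "kwargs": {
  "deltas": [
    [0.004,0,0,0,0,0,0],
    [0,0,0,0,0,0,0],
    [0,0,0,0,0,0,0],
    [0,0,0,0,0,0,0],
    [0,0,0,0,0,0,0],
    [0,0,0,0,0,0,0],
    [0,0,0,0,0,0,0],
    [0,0,0,0,0,0,0]
  ]
}}

```text
t: 9.25
eef_pos: [452.6, -241.7, 20.4]
ee_rot: [[0.995, -0.097, -0.0], [-0.097, -0.995, -0.0], [-0.0, 0.0, -1.0]]
contact_force: [-0.4, -0.2, -0.4]
gripper_width: 0.3
grip_force: 0.0
```

```bash
python3 - <<'E'
from h import *
s=save("side");w=save("wrist")
for n,f in(("s3",s),("w3",w)): np.save(n+".npy",f,allow_pickle=True)
a=cv2.resize(s["pixels"][260:380,300:420],(400,400));b=cv2.resize(w["pixels"][100:420,160:480],(400,400))
cv2.imwrite("pics/c3.png",np.hstack([a,b]))
E
```

```text
(no output)
```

View pics/c3.png

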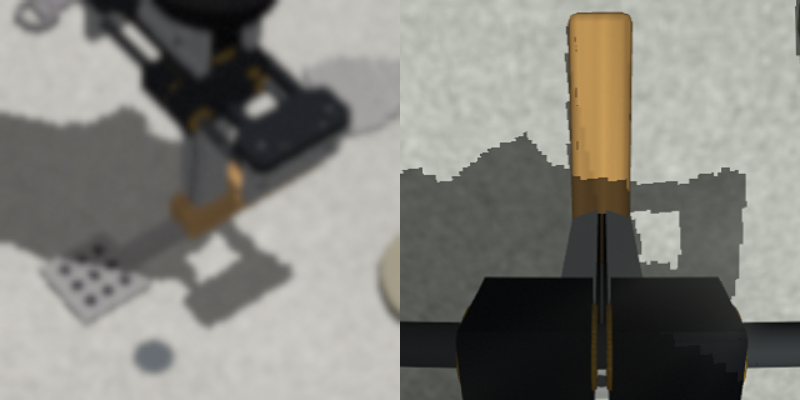

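```bash
python3 - <<'E'
from h import *
w=np.load("w3.npy",allow_pickle=True).item();print(w["fx"],w["k1"],np.round(w["cam_to_world"],1).tolist())
import numpy as np
for n in("w1","w2","w3"):
    p=cv2.imread(f"pics/{n}.png") if n!="w3" else w["pixels"]
    m=cv2.inRange(cv2.cvtColor(p,cv2.COLOR_BGR2HSV),(8,100,50),(22,255,255))
    m[:, :280]=0;m[:,360:]=0;m[300:]=0
    rows=[r for r in range(480) if m[r].sum()>255*15]
    r0=rows[0];mid=(rows[0]+15);c=np.where(m[mid])[0];print(n,"top row",r0,"end",rows[-1],"width@",mid,c.max()-c.min()+1, "w@+60",np.ptp(np.where(m[r0+50])[0])+1)
o=monitor.get_obs();print(o["eef_pos"],o["qpos"])
# far handle end (local -100): rows -> world for several z
for z in(0,11,22): print(z,np.round(px2w(w,[[ (np.where(m[rows[0]+3])[0].mean()),rows[0]]],z),1), np.round(px2w(w,[[c.min(),mid],[c.max()+1,mid]],z),1).tolist())
E
```

```text
349.2067516060696 -0.061377774436282444 [[-0.1, -1.0, -0.3, 528.4], [-1.0, 0.1, 0.0, -250.2], [-0.0, 0.3, -1.0, 202.0], [0.0, 0.0, 0.0, 1.0]]
w1 top row 120 end 225 width@ 135 25 w@+60 24
w2 top row 115 end 263 width@ 130 36 w@+60 36
w3 top row 110 end 271 width@ 125 50 w@+60 50
[ 452.57167133 -241.69472622   20.37407167] [-14.84680547  31.88081095  45.6315194  122.85799889 -36.34511807
  39.56064395 -39.91342463]
0 [[ 545.9 -251.     0. ]] [[539.3, -236.4, 0.0], [536.6, -264.1, 0.0]]
11 [[ 544.9 -251.    11. ]] [[538.7, -237.2, 11.0], [536.2, -263.3, 11.0]]
22 [[ 544.  -250.9   22. ]] [[538.1, -237.9, 22.0], [535.7, -262.5, 22.0]]
```

The fingers close above the handle. The open tips in w1 have an inner gap of 121 px for 66 mm, which puts them at about tool z = -4 to 0 rather than 19 ahead. I'll go lower in small steps and watch the force.

{"fn": "servo_tool", "kwargs": {
  "deltas": [
    [-0.003,0,-0.015,0,0,0,0.5],
    [0,0,0,0,0,0,0.5],
    [0,0,0,0,0,0,0.5],
    [0,0,0,0,0,0,0.5],
    [0,0,0.01,0,0,0,0.5],
    [0,0,0.009,0,0,0,0.5],
    [0,0,0.006,0,0,0,0.5],
    [0,0,0,0,0,0,0.5]
  ]
}}

```text
t: 10.35
eef_pos: [449.2, -241.5, 9.8]
ee_rot: [[0.995, -0.098, -0.001], [-0.098, -0.995, 0.0], [-0.001, 0.0, -1.0]]
contact_force: [-0.4, 0.4, 0.2]
gripper_width: 47.1
grip_force: 0.0
```

{"fn": "servo_tool", "kwargs": {
  "deltas": [
    [0,0,0.003,0,0,0,0.5],
    [0,0,0.002,0,0,0,0.5],
    [0,0,0,0,0,0,0],
    [0,0,0,0,0,0,0],
    [0,0,0,0,0,0,0],
    [0,0,0,0,0,0,0],
    [0,0,0,0,0,0,0],
    [0,0,0,0,0,0,0]
  ],
  "force": 25
}}

```text
t: 11.35
eef_pos: [449.7, -241.4, 5.5]
ee_rot: [[0.995, -0.097, 0.0], [-0.097, -0.995, 0.0], [0.0, -0.0, -1.0]]
contact_force: [-0.2, 1.3, 4.0]
gripper_width: 26.0
grip_force: 25.0
```

The grip is good (26.0 mm, 25 N). Next I'll lift, carry across and turn.

{"fn": "servo_tool", "kwargs": {
  "deltas": [
    [0,0,-0.005,0,0,0,0],
    [0,0,-0.01,0,0,0,0],
    [0,0,-0.02,0,0,0,0],
    [0,0,-0.03,0,0,0,0],
    [0,0,-0.035,0,0,0,0],
    [0,0,-0.035,0,0,0,0],
    [0,0,-0.025,0,0,0,0],
    [0,0,-0.015,0,0,0,0]
  ]
}}

```text
t: 12.35
eef_pos: [449.8, -241.4, 181.7]
ee_rot: [[0.995, -0.097, 0.001], [-0.097, -0.995, 0.0], [0.001, -0.0, -1.0]]
contact_force: [-0.3, -0.2, -1.0]
gripper_width: 26.2
grip_force: 25.0
```

{"fn": "servo_tool", "kwargs": {
  "deltas": [
    [0.0023,-0.04,0,0,0,0,0],
    [0.0023,-0.05,0,0,0,0,0],
    [0.0023,-0.052,0,0,0,0,0],
    [0.0023,-0.056,0,0,0,0,0],
    [0.0023,-0.056,0,0,0,0,0],
    [0.0023,-0.056,0,0,0,0,0],
    [0.0023,-0.056,0,0,0,0,0],
    [0.0023,-0.05,0,0,0,0,0]
  ]
}}

```text
t: 13.35
eef_pos: [508.1, 173.1, 180.3]
ee_rot: [[0.995, -0.097, -0.0], [-0.097, -0.995, -0.0], [-0.0, 0.0, -1.0]]
contact_force: [0.6, 0.0, -1.5]
gripper_width: 25.9
grip_force: 25.0
```

{"fn": "servo_tool", "kwargs": {
  "deltas": [
    [0.0023,-0.031,0,0,0,0,0],
    [0,0,0,0,0,-5,0],
    [0,0,0,0,0,-10,0],
    [0,0,0,0,0,-10,0],
    [0,0,0,0,0,-10,0],
    [0,0,0,0,0,-10,0],
    [0,0,0,0,0,-10,0],
    [0,0,0,0,0,-10,0]
  ]
}}

```text
t: 14.35
eef_pos: [513.9, 200.5, 180.4]
ee_rot: [[0.505, 0.863, -0.0], [0.863, -0.505, -0.001], [-0.001, 0.0, -1.0]]
contact_force: [0.5, 0.5, -1.4]
gripper_width: 25.7
grip_force: 25.0
```

{"fn": "servo_tool", "kwargs": {
  "deltas": [
    [0,0,0,0,0,-10,0],
    [0,0,0,0,0,-10,0],
    [0,0,0,0,0,-10,0],
    [0,0,0,0,0,-10,0],
    [0,0,0,0,0,-10,0],
    [0,0,0,0,0,-10,0],
    [0,0,0,0,0,-10,0],
    [0,0,0,0,0,-10,0]
  ]
}}

```text
t: 15.35
eef_pos: [513.9, 200.4, 180.3]
ee_rot: [[-0.762, 0.647, -0.0], [0.647, 0.762, -0.001], [-0.0, -0.001, -1.0]]
contact_force: [0.1, 0.1, -0.6]
gripper_width: 25.8
grip_force: 25.0
```

```bash
python3 w.py w4 180
```

```text
t 15.4 q7 [-50.  15.  27. 111.  -8.  56.  30.] pos [513.9 200.5 180.3] yaw 140.20017050133595 25.65922793931901
(293, 55, 124, 264) [489.5 243.7] [ 63.  139.1] -40.162884
(86, 37, 98, 132) [377.9 192.9] [38.6 63.9] -60.583466
```

{"fn": "servo_tool", "kwargs": {
  "deltas": [
    [0,0,0,0,0,-10,0],
    [0,0,0,0,0,-10,0],
    [0,0,0,0,0,-8,0],
    [0,0,0,0,0,-4.5,0],
    [0,0,0.02,0,0,0,0],
    [0,0,0.03,0,0,0,0],
    [0,0,0.01,0,0,0,0],
    [0,0,0,0,0,0,0]
  ]
}}

```text
t: 16.4
eef_pos: [513.7, 201.0, 120.2]
ee_rot: [[-0.99, 0.142, -0.001], [0.142, 0.99, -0.001], [0.001, -0.001, -1.0]]
contact_force: [0.7, -0.9, -0.8]
gripper_width: 25.5
grip_force: 25.0
```

```bash
python3 w.py w5 135
```

```text
t 16.45 q7 [-45.  19.  20. 113.  -9.  49.  62.] pos [514.1 201.3 120.9] yaw 171.82904922560243 25.84752838347706
(293, 100, 53, 218) [473.9 205.2] [ 24.  108.2] -7.7111506
(424, 88, 45, 163) [461.1 267.5] [17.4 76.6] -6.848008
(121, 0, 125, 69) [383.8 157.5] [55.  28.3] 79.86413
```

View pics/w5.png

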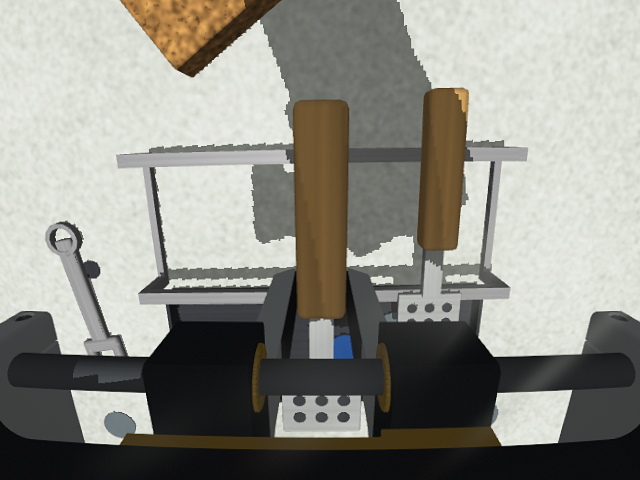

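The view shows the paddle held straight (handle 321,210) over both bars, which run (118,160)-(527,154) and (140,297)-(508,292). The rest paddle is at (440,170), well clear. I'll check the rack pose from these bar ends.

```bash
python3 - <<'E'
from h import *
f=save("wrist");w=px2w(f,[[118,160],[527,154],[140,297],[508,292]],45)[:,:2];print(np.round(w,1))
c=w.mean(0);y=(w[1]-w[0])+(w[3]-w[2]);y/=np.linalg.norm(y);x=np.array([y[1],-y[0]]);print(c,np.degrees(np.arctan2(x[1],x[0])),[(p-c)@x for p in w],[(p-c)@y for p in w])
o=np.array([514,201.3])+5*np.array([.99,-.13])-c;print("paddle in rack",o@x,o@y)
k=c+20*x-85*y;print("knife tgt",k)
E
```

```text
[[429.4  61.4]
 [467.6 360.6]
 [538.3  47.8]
 [576.5 345.9]]
[502.94545418 203.95621062] -7.28817361281394 [np.float64(-54.863701354949434), np.float64(-54.94054581412788), np.float64(54.863701354949384), np.float64(54.94054581412782)] [np.float64(-150.68509468912887), np.float64(150.89346280591514), np.float64(-150.36381171956964), np.float64(150.15544360278327)]
paddle in rack 16.294664926239335 -1.2491639905698402
knife tgt [512.00077824 117.10575808]
```

{"fn": "servo_tool", "kwargs": {
  "deltas": [
    [0,0,0.015,0,0,-0.9,0],
    [0,0,0.02,0,0,0,0],
    [0,0,0.015,0,0,0,0],
    [0,0,0.01,0,0,0,0],
    [0,0,0.005,0,0,0,0],
    [0,0,0.003,0,0,0,0],
    [0,0,0.0,0,0,0,0],
    [0,0,0,0,0,0,0]
  ]
}}

```text
t: 17.5
eef_pos: [514.0, 201.6, 52.7]
ee_rot: [[-0.992, 0.125, 0.0], [0.125, 0.992, 0.0], [-0.0, 0.0, -1.0]]
contact_force: [0.2, -0.9, -1.0]
gripper_width: 26.1
grip_force: 25.0
```

{"fn": "servo_tool", "kwargs": {
  "deltas": [
    [0,0,0.001,0,0,0,0],
    [0,0,0.001,0,0,0,0],
    [0,0,0,0,0,0,0],
    [0,0,0,0,0,0,0],
    [0,0,0,0,0,0,0],
    [0,0,0,0,0,0,0],
    [0,0,0,0,0,0,0],
    [0,0,0,0,0,0,0]
  ]
}}

```text
t: 18.5
eef_pos: [513.8, 201.5, 50.5]
ee_rot: [[-0.992, 0.125, 0.0], [0.125, 0.992, 0.0], [-0.0, 0.0, -1.0]]
contact_force: [-1.9, -0.5, 5.6]
gripper_width: 25.9
grip_force: 25.0
```

{"fn": "servo_tool", "kwargs": {
  "deltas": [
    [0,0,0,0,0,0,0.45],
    [0,0,0,0,0,0,0.45],
    [0,0,0,0,0,0,0.45],
    [0,0,0,0,0,0,0.45],
    [0,0,-0.01,0,0,0,0.45],
    [0,0,-0.03,0,0,0,0.45],
    [0,0,-0.045,0,0,0,0.45],
    [0,0,-0.045,0,0,0,0.5]
  ]
}}

```text
t: 19.5
eef_pos: [513.7, 201.3, 182.4]
ee_rot: [[-0.992, 0.125, 0.0], [0.125, 0.992, -0.0], [-0.0, -0.0, -1.0]]
contact_force: [0.1, 0.4, -0.2]
gripper_width: 46.9
grip_force: 0.0
```

```bash
python3 w.py w6 64
```

```text
t 19.55 q7 [-46.  14.  21. 110.  -6.  57.  61.] pos [516.1 202.  188. ] yaw 172.75251520490085 46.80972152747591
(306, 119, 30, 128) [474.3 205.5] [ 24.4 108.9] -6.5806074
(404, 101, 35, 130) [470.2 291.7] [ 24.2 108.8] -6.7653413
(156, 0, 107, 81) [335.6 136.6] [62.8 65.5] -60.809006
```

The paddle lies flat on both bars at -6.6°, with its handle at (474,205), and the rest paddle has not moved. Next is the knife.

{"fn": "servo_tool", "kwargs": {
  "deltas": [
    [-0.024,-0.049,0,0,0,0,0.5],
    [-0.024,-0.049,0,0,0,0,0.5],
    [-0.024,-0.049,0,0,0,0,0.5],
    [-0.024,-0.049,0,0,0,0,0.5],
    [-0.024,-0.049,0,0,0,0,0.5],
    [-0.024,-0.049,0,0,0,0,0.5],
    [-0.024,-0.049,0,0,0,0,0.5],
    [-0.024,-0.049,0,0,0,0,0.5]
  ]
}}

```text
t: 20.55
eef_pos: [655.7, -213.1, 180.9]
ee_rot: [[-0.992, 0.125, 0.0], [0.125, 0.992, 0.0], [-0.0, 0.0, -1.0]]
contact_force: [-0.1, -0.1, 0.1]
gripper_width: 46.9
grip_force: 0.0
```

{"fn": "servo_tool", "kwargs": {
  "deltas": [
    [-0.02,-0.047,0,0,0,0,0.5],
    [0,0,0,0,0,10.5,0.5],
    [0,0,0,0,0,10.5,0.5],
    [0,0,0,0,0,10.5,0.5],
    [0,0,0,0,0,10.5,0.5],
    [0,0,0,0,0,10.5,0.5],
    [0,0,0,0,0,10.5,0.5],
    [0,0,0,0,0,10.5,0.5]
  ]
}}

```text
t: 21.55
eef_pos: [669.2, -260.5, 180.9]
ee_rot: [[-0.156, 0.988, 0.0], [0.988, 0.156, 0.0], [0.0, 0.0, -1.0]]
contact_force: [0.5, -0.1, 0.7]
gripper_width: 47.2
grip_force: 0.0
```

{"fn": "servo_tool", "kwargs": {
  "deltas": [
    [0,0,0,0,0,10.5,0.5],
    [0,0,0,0,0,10.5,0.5],
    [0,0,0,0,0,10.5,0.5],
    [0,0,0,0,0,10.5,0.5],
    [0,0,0,0,0,10.5,0.5],
    [0,0,0,0,0,10.5,0.5],
    [0,0,0,0,0,10.5,0.5],
    [0,0,0,0,0,10.5,0.5]
  ]
}}

```text
t: 22.55
eef_pos: [669.3, -260.3, 180.8]
ee_rot: [[0.966, 0.259, 0.0], [0.259, -0.966, 0.0], [0.0, -0.0, -1.0]]
contact_force: [0.1, -0.2, 0.4]
gripper_width: 47.2
grip_force: 0.0
```

{"fn": "servo_tool", "kwargs": {
  "deltas": [
    [0,0,0,0,0,10.5,0.5],
    [0,0,0,0,0,10.5,0.5],
    [0,0,0,0,0,10.5,0.5],
    [0,0,0,0,0,4.7,0.5],
    [0,0,0,0,0,0,0.5],
    [0,0,0,0,0,0,0.5],
    [0,0,0,0,0,0,0.5],
    [0,0,0,0,0,0,0.5]
  ]
}}

```text
t: 23.55
eef_pos: [669.1, -260.6, 180.5]
ee_rot: [[0.934, -0.356, 0.0], [-0.356, -0.934, 0.0], [0.0, -0.0, -1.0]]
contact_force: [-0.1, 0.3, -0.0]
gripper_width: 46.9
grip_force: 0.0
```

```bash
python3 w.py w7 18
```

```text
t 23.6 q7 [-24.  51.  73.  89. -50.  77. -56.] pos [ 669.2 -260.6  180.5] yaw -20.863322369554545 47.066456517730096
(307, 137, 27, 90) [ 704.9 -273.4] [25.2 87.3] -21.351269
```

View pics/w7.png

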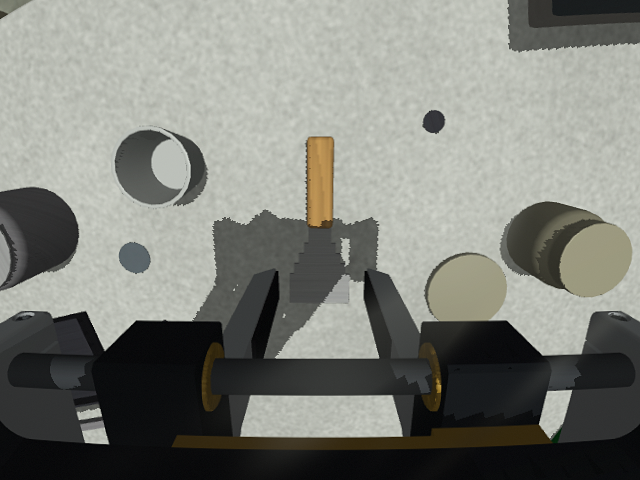

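The knife handle (320,180) is in line with the jaws, and its measured centre (705,-273) at -21.4° leaves almost nothing to correct. The cup, lid and pot are clear of the gripper.

{"fn": "servo_tool", "kwargs": {
  "deltas": [
    [0.002,-0.001,0.05,0,0,0.5,0.5],
    [0,0,0.05,0,0,0,0.5],
    [0,0,0.035,0,0,0,0.5],
    [0,0,0.02,0,0,0,0.5],
    [0,0,0.01,0,0,0,0.5],
    [0,0,0.006,0,0,0,0.5],
    [0,0,0.003,0,0,0,0.5],
    [0,0,0,0,0,0,0.5]
  ]
}}

```text
t: 24.6
eef_pos: [671.6, -260.5, 6.9]
ee_rot: [[0.931, -0.365, 0.001], [-0.365, -0.931, -0.0], [0.001, -0.0, -1.0]]
contact_force: [-0.0, 0.8, 0.4]
gripper_width: 46.9
grip_force: 0.0
```

{"fn": "servo_tool", "kwargs": {
  "deltas": [
    [0,0,0.001,0,0,0,0],
    [0,0,0,0,0,0,0],
    [0,0,0,0,0,0,0],
    [0,0,0,0,0,0,0],
    [0,0,0,0,0,0,0],
    [0,0,0,0,0,0,0],
    [0,0,0,0,0,0,0],
    [0,0,0,0,0,0,0]
  ],
  "force": 25
}}

```text
t: 25.6
eef_pos: [671.4, -260.4, 5.5]
ee_rot: [[0.931, -0.365, 0.0], [-0.365, -0.931, 0.0], [0.0, -0.0, -1.0]]
contact_force: [-0.2, 1.9, 4.7]
gripper_width: 25.9
grip_force: 25.0
```

{"fn": "servo_tool", "kwargs": {
  "deltas": [
    [0,0,-0.005,0,0,0,0],
    [0,0,-0.01,0,0,0,0],
    [0,0,-0.02,0,0,0,0],
    [0,0,-0.03,0,0,0,0],
    [0,0,-0.035,0,0,0,0],
    [0,0,-0.035,0,0,0,0],
    [0,0,-0.025,0,0,0,0],
    [0,0,-0.015,0,0,0,0]
  ]
}}

```text
t: 26.6
eef_pos: [671.5, -260.5, 182.1]
ee_rot: [[0.931, -0.365, 0.001], [-0.365, -0.931, -0.0], [0.001, -0.0, -1.0]]
contact_force: [0.1, 0.3, -1.7]
gripper_width: 25.4
grip_force: 25.0
```

{"fn": "servo_tool", "kwargs": {
  "deltas": [
    [0,0,0,0,0,-10.5,0],
    [0,0,0,0,0,-10.5,0],
    [0,0,0,0,0,-10.5,0],
    [0,0,0,0,0,-10.5,0],
    [0,0,0,0,0,-10.5,0],
    [0,0,0,0,0,-10.5,0],
    [0,0,0,0,0,-10.5,0],
    [0,0,0,0,0,-10.5,0]
  ]
}}

```text
t: 27.6
eef_pos: [671.1, -260.2, 180.0]
ee_rot: [[0.455, 0.891, -0.001], [0.891, -0.455, 0.0], [-0.0, -0.001, -1.0]]
contact_force: [0.3, -0.2, -2.1]
gripper_width: 25.3
grip_force: 25.0
```

{"fn": "servo_tool", "kwargs": {
  "deltas": [
    [0.0323,-0.0405,0,0,0,0,0],
    [0.0323,-0.0405,0,0,0,0,0],
    [0.0323,-0.0405,0,0,0,0,0],
    [0.0323,-0.0405,0,0,0,0,0],
    [0.0323,-0.0405,0,0,0,0,0],
    [0.0323,-0.0405,0,0,0,0,0],
    [0.0323,-0.0405,0,0,0,0,0],
    [0.0323,-0.0405,0,0,0,0,0]
  ]
}}

```text
t: 28.6
eef_pos: [501.5, 119.5, 180.3]
ee_rot: [[0.46, 0.888, -0.001], [0.888, -0.46, 0.0], [-0.0, -0.0, -1.0]]
contact_force: [0.3, 0.3, -0.6]
gripper_width: 25.9
grip_force: 25.0
```

{"fn": "servo_tool", "kwargs": {
  "deltas": [
    [0,0,0,0,0,-10.5,0],
    [0,0,0,0,0,-10.5,0],
    [0,0,0,0,0,-10.5,0],
    [0,0,0,0,0,-10.5,0],
    [0,0,0,0,0,-10.5,0],
    [0,0,0,0,0,-10.5,0],
    [0,0,0,0,0,-10.5,0],
    [0,0,0,0,0,-10.5,0]
  ]
}}

```text
t: 29.6
eef_pos: [502.3, 117.9, 180.2]
ee_rot: [[-0.838, 0.546, -0.001], [0.546, 0.838, -0.0], [0.0, -0.001, -1.0]]
contact_force: [0.0, -0.1, -0.8]
gripper_width: 25.8
grip_force: 25.0
```

{"fn": "servo_tool", "kwargs": {
  "deltas": [
    [0,0,0,0,0,-10,0],
    [0,0,0,0,0,-10,0],
    [0,0,0,0,0,-5.8,0],
    [0,0,0.02,0,0,0,0],
    [0,0,0.03,0,0,0,0],
    [0,0,0.01,0,0,0,0],
    [0,0,0,0,0,0,0],
    [0,0,0,0,0,0,0]
  ]
}}

```text
t: 30.6
eef_pos: [503.1, 118.2, 121.2]
ee_rot: [[-0.991, 0.132, 0.001], [0.132, 0.991, 0.0], [-0.001, 0.0, -1.0]]
contact_force: [-0.5, 0.8, -1.0]
gripper_width: 25.6
grip_force: 25.0
```

```bash
python3 w.py w8 135;python3 - <<'E'
import numpy as np
E
```

```text
t 30.65 q7 [-50.  18.  36. 118. -14.  48.  76.] pos [503.1 118.3 121.2] yaw 172.4120605018006 25.87116236180043
(294, 134, 53, 176) [468.7 121.9] [24.4 89.1] -7.1287785
(418, 113, 46, 157) [460.4 182.4] [18.  76.4] -7.671131
(529, 93, 62, 157) [457.3 239.7] [25.1 76.5] -7.0292406
(245, 0, 65, 66) [374.8 118.1] [33.9 16.8] 29.2908
```

{"fn": "servo_tool", "kwargs": {
  "deltas": [
    [0,0,0.015,0,0,0,0],
    [0,0,0.02,0,0,0,0],
    [0,0,0.015,0,0,0,0],
    [0,0,0.01,0,0,0,0],
    [0,0,0.005,0,0,0,0],
    [0,0,0.003,0,0,0,0],
    [0,0,0.001,0,0,0,0],
    [0,0,0,0,0,0,0]
  ]
}}

```text
t: 31.65
eef_pos: [502.8, 118.2, 51.6]
ee_rot: [[-0.991, 0.132, 0.0], [0.132, 0.991, 0.0], [-0.0, 0.0, -1.0]]
contact_force: [0.5, -0.2, -1.4]
gripper_width: 25.8
grip_force: 25.0
```

{"fn": "servo_tool", "kwargs": {
  "deltas": [
    [0,0,0.001,0,0,0,0],
    [0,0,0.001,0,0,0,0],
    [0,0,0,0,0,0,0],
    [0,0,0,0,0,0,0],
    [0,0,0,0,0,0,0],
    [0,0,0,0,0,0,0],
    [0,0,0,0,0,0,0],
    [0,0,0,0,0,0,0]
  ]
}}

```text
t: 32.65
eef_pos: [502.9, 118.2, 50.3]
ee_rot: [[-0.991, 0.132, 0.0], [0.132, 0.991, 0.001], [-0.0, 0.001, -1.0]]
contact_force: [-6.0, -1.0, 21.4]
gripper_width: 25.7
grip_force: 25.0
```

{"fn": "servo_tool", "kwargs": {
  "deltas": [
    [0,0,-0.001,0,0,0,0],
    [0,0,0,0,0,0,0.45],
    [0,0,0,0,0,0,0.45],
    [0,0,0,0,0,0,0.45],
    [0,0,0,0,0,0,0.45],
    [0,0,-0.01,0,0,0,0.45],
    [0,0,-0.05,0,0,0,0.45],
    [0,0,-0.06,0,0,0,0.45]
  ]
}}

```text
t: 33.65
eef_pos: [502.0, 117.5, 171.8]
ee_rot: [[-0.991, 0.133, -0.001], [0.133, 0.991, -0.002], [0.001, -0.002, -1.0]]
contact_force: [0.3, 0.8, 0.3]
gripper_width: 42.2
grip_force: 0.0
```

{"fn": "servo_tool", "kwargs": {
  "deltas": [
    [0,0,-0.03,0,0,0,0.45],
    [0,-0.05,0,0,0,0,0.45],
    [0,-0.05,0,0,0,0,0.45],
    [0,-0.05,0,0,0,0,0.45],
    [0,-0.05,0,0,0,0,0.45],
    [0,0,0,0,0,0,0.45],
    [0,0,0,0,0,0,0.45],
    [0,0,0,0,0,0,0.45]
  ]
}}

```text
t: 34.65
eef_pos: [476.4, -79.1, 200.5]
ee_rot: [[-0.991, 0.13, -0.0], [0.13, 0.991, 0.0], [0.0, 0.0, -1.0]]
contact_force: [0.6, 1.3, -0.2]
gripper_width: 42.4
grip_force: 0.0
```

```bash
python3 - <<'E'
from h import *
s=save("scene")["pixels"]; cv2.imwrite("pics/end.png",cv2.resize(s[150:450,170:500],None,fx=2,fy=2))
E
```

```text
(no output)
```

View pics/end.png

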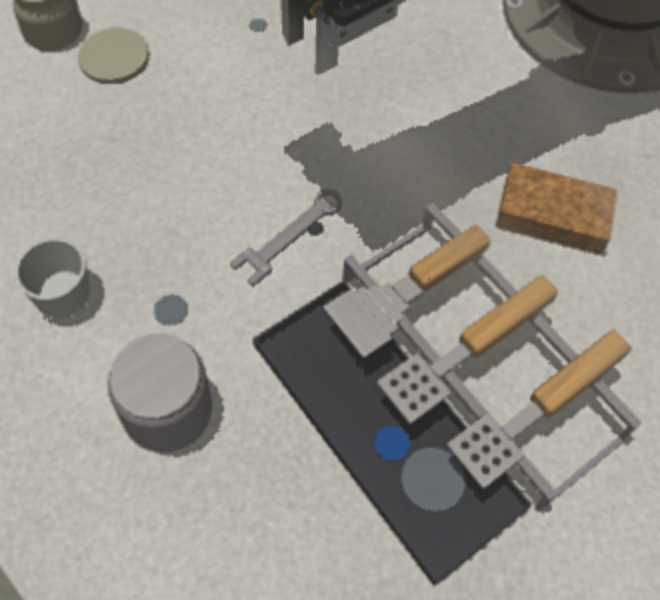

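All three tools lie parallel across both bars with clear gaps. In the crop, the blades are at (365,318), (413,388) and (485,450), over the pan, and the other things on the bench have not moved.

```bash
python3 -c "
from rig import hand_in
print(hand_in())"
```

```text
the job is handed in; nothing more can be done
None
```

The paddle and the knife now lie flat across both bars beside the resting paddle, blades over the pan and not touching; I handed the job in at about 35 s, and no verdict came back.

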